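# Open the ratchet clamp all the way

### The job

The worktop clamp that holds the flowered lid has to take a bigger lid next, so open it fully: press the black release pad on its sliding jaw down and, keeping it pressed, push the jaw along its bar, away from the lid, until it meets the end block. Then take the hand away so that the pad springs back up. Pick nothing up, and leave the lid and the other things lying around where they are.

Things in the scene. Friction and masses are not known exactly. Their poses are not given: they have to be found in the camera images.
- clamp: Ratchet clamp fixed to the worktop: wooden board 404 x 130 x 18 mm, fixed aluminium jaw (60 mm high) at one end, end block (54 mm high) at the other, toothed steel bar along the middle. Origin: on the worktop under the board, about its middle. x: along the bar from fixed jaw to end block = the opening direction (roughly to the robot's left); z up.
- jaw (a joint): Travel of the sliding jaw in m: 0 most closed, grows along the clamp's x axis, 0.125 fully open at the end block. Starts between 0 and 0.03. Slides with about 2 N of friction; ratchet teeth (18 mm pitch) stop it from opening more than 18 mm unless the release pad is pressed. Press before you push: pushing hard first jams the pawl.
- release (a joint): How far the release pad is pressed, in m: 0 up, 0.012 fully down. It goes straight down against a spring, about 3 N at first and 7 N at the bottom. The jaw is free beyond about 0.007. It springs back up when let go.
- release_pad (a point): Centre of the top of the release pad on the sliding jaw: a flat black ribbed pad, 50 mm along the bar x 46 mm across, its top 72 mm above the worktop when up. The jaw's upright stands at its end in the opening direction; its other sides are open (nothing near is higher than the pad, save the lid's knob, over 90 mm away from this point).
- push_face (a point): Centre of the push face of the sliding jaw's upright, an aluminium plate 72 mm wide across the bar and 14 mm thick. The flat face looks toward the lid and rises from the pad (72 mm) to 106 mm above the worktop; this point is at 86 mm, 27 mm from the pad's centre in the opening direction. A fingertip standing on the pad pushes the jaw open by this face.
- lid: Loose porcelain canister lid with flowers and a round knob, 119 mm across, standing on the board between the two jaws, knob up, its top 73 mm above the worktop. Origin: on its axis, 8 mm above the worktop. Must stay where it is.
- canister: Loose open porcelain canister with blue flowers, 114 mm across, 122 mm high, standing to the left of the clamp; origin at the centre of its underside. Must stay where it is.
- phone: Loose closed black flip phone, 46 x 95 x 19 mm, lying at the left near the worktop's front edge; origin at the centre of its underside. Must stay where it is.
- burner_cap: Loose flat dark round burner cap, 87 mm across, 9 mm thick, lying between the clamp and the worktop's front edge; origin at the centre of its underside. Must stay where it is.

How it is judged:
On the way, in this order (a step that is already met when the one before it is completed fails the run):
1. the release pad is pressed while the jaw is still near its start (value of joint release above 0.006 m and value of joint jaw below 0.06 m), for 0.05 s.
2. the jaw has been pushed to the end block (value of joint jaw above 0.119 m), for 0.1 s.
At the end, for the whole second after the job is handed in: The sliding jaw stands within 6 mm of the fully open end of its travel, the release pad is back up (pressed less than 3 mm), the lid stands upright within 15 mm of where it stood, and the canister, phone and burner cap are within 20 mm of where they were (value of joint jaw above 0.119 m and value of joint release below 0.003 m and distance of lid from where it was at the start of the episode below 0.015 m and angle between lid's own z axis and vertical below 0.1 rad and distance of each of canister, phone, burner_cap from where it was at the start of the episode below 0.02 m and linear speed of lid below 0.02 m/s); the robot touches nothing.
It fails at once if the lid is lifted or pushed about (distance of lid from where it was at the start of the episode above 0.015 m or angle between lid's own z axis and vertical above 0.15 rad).
It fails at once if a bystander is lifted or pushed about (distance of any of canister, phone, burner_cap from where it was at the start of the episode above 0.02 m).
It also fails if it takes over 32 s, if anything falls off the work surface, if the arm or the gripper's body presses on something with over 40 N, if the wrist force passes 120 N, or if a joint passes its speed limit or range.

### The arm

A 6-joint arm with a two-finger parallel gripper is mounted at the origin on a cart in front of the work surface, level with it; the furniture and walls round the work are solid. World frame = base frame: x ahead of the robot, y to its left, z up, the work surface at z = 0. Lengths are in m, angles in rad, forces in N, time in s.
With the tool pointing down it reaches from about 0.25 to 0.775 m from the base axis. Payload 4 kg.
Tool frame: the origin (TCP) lies at the centre of the arm's flange, where the gripper is bolted on; the fingertips stand 199 mm ahead of it and the grasp point (between the pads) lies 180 mm ahead of it (robot.tcp_to_tips is the distance from the TCP to the fingertips, in m); z points along the fingers, y is the line along which they close (so a half turn about z gives the same grasp; the last joint's range is limited). The gripper opens to 94 mm and grips with 3 to 60 N. Pads are 16 mm wide; open, the fingers measure 119 mm over their backs; the gripper's body (75 mm by 177 mm) begins 78 mm behind the grasp point.
Start: joints at [1.143, 0.087, 1.371, -0, 1.684, -0.103], TCP at [0.176, 0.521, 0.405] pointing down, gripper open.
Joint ranges: [-3.1, 3.1], [-0.76, 2.03], [0.27, 2.55], [-1.08, 4.22], [0.17, 2.65], [-2.57, 2.57]. Speed limits (rad/s): [2.79, 2.79, 3.14, 3.14, 3.14, 3.14].

### API

Orientations are given as [roll, pitch, yaw] about the fixed x, y, z axes, in that order (R = Rz(yaw) Ry(pitch) Rx(roll)).
In Python, from bench import telemetry, snapshot, ticket, robot gives the robot as it stands.
- The arm moves only by the tool apply_moves, never from a script. Its argument "moves" is a list that holds one entry, the list of rows, each a list of 5 numbers: the shift along the tool's x, y, z in units of 50 mm (1.0 is 50 mm), then the turn about the tool's z in units of 10 degrees (1.0 is 10 degrees), then the closure, from 0 (fully open) to 1 (shut). A call has 1 to 10 rows; each row is the pose to reach, as a shift and turn from the pose commanded when the call began, along the tool's axes at that moment; what a row does not reach only later rows make up. A row lasts 1/8 s, in which the tool goes at most 62.5 mm and 10.7 degrees, less where a joint would pass 70% of its speed; a pose out of reach is approached as far as the arm can. A call with a gripper value outside its range is refused whole. The fingers move at their own pace and stop on an object; the grip force is fixed at half the most. Time passes only in rows, so rows that repeat a pose let the fingers close. It gives the time, the measured TCP pose, the force, the opening and the grip force at its end, in the units of the state.
- telemetry.get_obs(): the state, without advancing time (a new reading comes with each control period).
- snapshot(name): name is "side" or "top"; returns a dict with "image" (480x640x3 uint8, red, green, blue), "fovy" (degrees; the focal length in pixels is half the picture's height over the tangent of half this angle, whatever the lens; pixels are square), "cx", "cy" (the principal point, pixels), "D" ([k1, k2, p1, p2, k3] as OpenCV has them; the pictures are not rectified), "R" (3x3) and "t" (3): a world point X has camera coordinates R X + t. Camera axes: x right, y down, z forward; pixel columns grow to the right and rows downward; lengths in m; the calibration is good to about 2 mm. A picture is of the moment at which its call begins. There is no depth.
- ticket.close_job(): hands the job in; it is judged then, once.
The state is a dict: "time": time; "joint_positions": joint angles; "qvel": joint speeds; "joint_torque": joint torques, N m; "tool_pos": TCP position; "ee_rot": TCP orientation; "wrist_force": force on the tool from outside, world axes, zero at the start; "wrist_torque": the same for the moment, N m; "width": finger opening in m; "finger_force": force on a finger pad.
Only numpy, scipy, OpenCV 4.12 (cv2) and the standard library are available. Lean on these libraries where they do the work, as an engineer would, in place of code of your own. Each camera call takes 0.05 s, during which the arm holds its last target. There are 200 camera calls.

## Working session

There is one attempt and no reset: what is moved stays moved. The work goes in short steps, Python scripts to look and compute and a tool call to move; the robot and the scene stay as the last step left them, time stands still between calls to the robot, and variables do not carry over. Pictures are saved under pics/ and viewed, at most 10 in all, crops included, and the job is handed in when it is done.

Besides the shell and the picture viewer there is one more tool, called after "Emit:" in YAML: its name, and indented under it one key for each argument. apply_moves: Moves the arm, as the interface text tells. Its arguments: {"type":"object","properties":{"moves":{"type":"array","items":{"type":"array","items":{"type":"array","items":{"type":"number"}}}}},"required":["moves"]}

```bash
mkdir -p pics; cat > h.py <<'E'
import numpy as np, cv2, json
from bench import telemetry, snapshot, ticket, robot
def K(s):
    f=240/np.tan(np.radians(s["fovy"])/2); return np.array([[f,0,s["cx"]],[0,f,s["cy"]],[0,0,1.]])
def ray(s,uv):
    p=cv2.undistortPoints(np.array(uv,float).reshape(-1,1,2),K(s),np.array(s["D"],float)).reshape(-1,2)
    R=np.array(s["R"]);t=np.array(s["t"]); d=np.c_[p,np.ones(len(p))]@R
    return -R.T@t,d
def plane(s,uv,z):
    c,d=ray(s,uv); return c+d*((z-c[2])/d[:,2])[:,None]
def proj(s,X):
    return cv2.projectPoints(np.array(X,float).reshape(-1,1,3),cv2.Rodrigues(np.array(s["R"],float))[0],np.array(s["t"],float),K(s),np.array(s["D"],float))[0].reshape(-1,2)
def save(s,n): cv2.imwrite(f"pics/{n}.png",s["image"][:,:,::-1])
E
python3 - <<'E'
from h import *
for n in("top","side"):
    s=snapshot(n);save(s,n+"0");c=-np.array(s["R"]).T@s["t"];print(n,c,s["fovy"])
o=telemetry.get_obs();print(o);print(robot.tcp_to_tips)
E
```

```text
top [0.21180624 0.27256316 1.45569226] 45.577044261848705
side [ 0.25729822 -0.71749205  0.84637866] 50.53141460161745
{'time': 0.1, 'joint_positions': array([ 1.14289787e+00,  8.78933658e-02,  1.37208464e+00, -4.56120815e-05,
        1.68361367e+00, -1.03084020e-01]), 'qvel': array([ 0.00020698,  0.00018164, -0.00206266, -0.0016615 , -0.00057691,
        0.00061126]), 'joint_torque': array([ 2.39690562e-03, -3.41249478e+01, -3.03302908e+01,  7.20129395e-02,
        3.03903187e-02, -7.82104621e-05]), 'tool_pos': array([0.17548451, 0.5211493 , 0.4036235 ]), 'ee_rot': array([-3.13959958e+00, -1.60610903e-04,  2.81677297e+00]), 'wrist_force': array([ 0.23111534,  0.56211563, -0.5649436 ]), 'wrist_torque': array([-0.03047198,  0.03625814, -0.06681231]), 'finger_force': 0.0, 'width': 0.0942498789459964}
0.1992
```

View pics/top0.png

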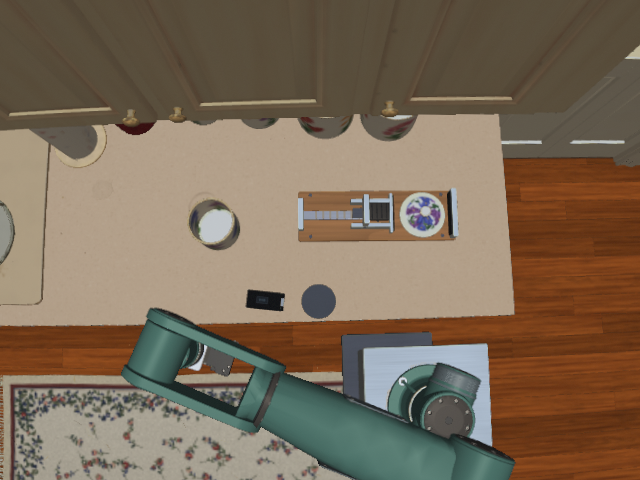

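View pics/side0.png

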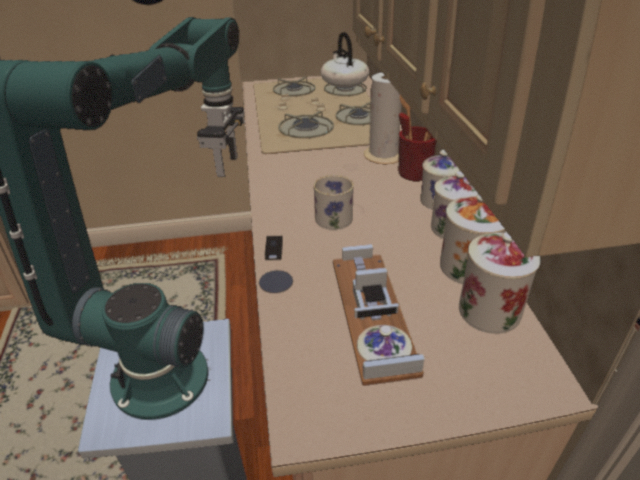

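The top view shows the clamp at rows 190–242, columns 298–458. The black pad is near (380,211), with the upright to its left near (366,210). The side view shows the pad near (374,294). Next I'll zoom in on the clamp.

```bash
python3 - <<'E'
from h import *
a=cv2.imread("pics/top0.png")[180:250,290:465];b=cv2.imread("pics/side0.png")[235:385,325:430]
a=cv2.resize(a,None,fx=4,fy=4,interpolation=2);b=cv2.resize(b,None,fx=2,fy=2,interpolation=2)
c=np.zeros((590,700,3),np.uint8);c[:280]=a;c[285:585,:210]=b;cv2.imwrite("pics/c0.png",c)
s=snapshot("top")
g=s["image"].astype(int).max(2)
for y0,y1,x0,x1,th in((190,240,368,393,70),):
    m=(g[y0:y1,x0:x1]<th).astype(np.uint8);n,l,st,ce=cv2.connectedComponentsWithStats(m)
    print(st[1:]+[x0,y0,0,0,0],ce[1:]+[x0,y0])
print("pad~",plane(s,[(380,211)],.072)," ends",plane(s,[(300,213)],.054),plane(s,[(453,212)],.06),"upright",plane(s,[(366,195),(366,226)],.106),"lid",plane(s,[(425,212)],.07),"can",plane(s,[(215,226)],.1))
print(plane(s,[(298,192),(298,241),(450,192),(450,242)],.018))
E
```

```text
[[370 203  19  18 326]] [[378.98159509 211.08282209]]
pad~ [[0.48584293 0.10944698 0.072     ]]  ends [[0.48979223 0.30769162 0.054     ]] [[ 0.48095282 -0.07589167  0.06      ]] upright [[0.51949342 0.1456186  0.106     ]
 [0.44334049 0.14881054 0.106     ]] lid [[ 0.48079927 -0.00289375  0.07      ]] can [[0.45463138 0.51301633 0.1       ]]
[[ 0.55228497  0.3124932   0.018     ]
 [ 0.42453164  0.31536198  0.018     ]
 [ 0.54216231 -0.08207392  0.018     ]
 [ 0.41105359 -0.07346075  0.018     ]]
```

View pics/c0.png

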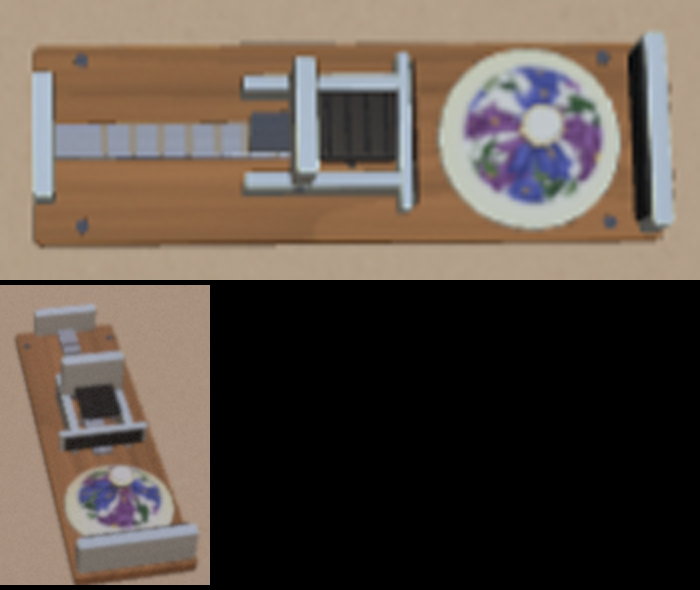

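```bash
python3 - <<'E'
from h import *
t=snapshot("top");s=snapshot("side")
def tri(a,b):
    c1,d1=ray(t,[a]);c2,d2=ray(s,[b]);d1=d1[0];d2=d2[0]
    k=np.linalg.lstsq(np.c_[d1,-d2],c2-c1,rcond=None)[0];p=c1+k[0]*d1;q=c2+k[1]*d2
    return (p+q)/2,np.linalg.norm(p-q)
for a in((130,120),(178,115),(390,108)):
    for b in((429,90),(373,32)): print(a,b,*tri(a,b))
pc=plane(t,[(379.6,211.5)],.072)[0]
print("pad",pc,"side",plane(s,[(374,295)],.072),"face",plane(t,[(369.3,210)],.106),"strut end",plane(t,[(351,213)],.055),"block",plane(t,[(303.5,213)],.054))
o=telemetry.get_obs();y=o["ee_rot"][2];yt=np.array([[np.cos(y),np.sin(y)],[np.sin(y),-np.cos(y)]])
d=pc[:2]-[0,.004]-o["tool_pos"][:2];print(d,yt@d/.05,yt@[.025,1.]*.12/.05)
E
```

```text
(130, 120) (429, 90) [0.70936867 0.64779587 0.32319897] 0.11840396953868357
(130, 120) (373, 32) [0.57788901 0.58963058 0.52040799] 0.010949756279815544
(178, 115) (429, 90) [0.68333091 0.53568642 0.36658076] 0.08788889555817737
(178, 115) (373, 32) [0.56389027 0.49849744 0.54551077] 0.006953275904992078
(390, 108) (429, 90) [0.57726688 0.13664626 0.52560474] 0.0014326112912620727
(390, 108) (373, 32) [0.50238115 0.15862718 0.63856106] 0.05607693222468104
pad [0.48461004 0.11049656 0.072     ] side [[0.48438995 0.1025293  0.072     ]] face [[0.48225319 0.13921176 0.106     ]] strut end [[0.48606454 0.18029354 0.055     ]] block [[0.48954549 0.29894427 0.054     ]]
[ 0.30912176 -0.41469549] [-8.5059161  -5.88734554] [0.70901782 2.29366382]
```

Emit:
apply_moves:
  moves:
    - [[-0.5,-0.4,0.2,-0.4,0.3],[-1.4,-1.0,0.5,-0.9,0.7],[-2.3,-1.6,0.8,-1.4,1],[-3.2,-2.2,0.9,-1.7,1],[-4.1,-2.8,0.9,-1.7,1],[-5.0,-3.4,0.9,-1.7,1],[-5.9,-4.0,0.9,-1.7,1],[-6.7,-4.6,0.9,-1.7,1],[-7.5,-5.2,0.9,-1.7,1],[-8.1,-5.6,0.9,-1.7,1]]

```text
time: 1.5
tool_pos: [0.4708, 0.1248, 0.3596]
ee_rot: [-3.142, 0.0, 3.112]
wrist_force: [1.0, -0.3, -0.4]
width: 0.0006
finger_force: 0.0
```

```bash
python3 - <<'E'
from h import *
s=snapshot("side");t=snapshot("top");save(s,"s1");c=np.r_[0];
im=np.hstack([s["image"][150:450,200:500],t["image"][100:400,230:530]])[:,:,::-1];cv2.imwrite("pics/p1.png",im)
o=telemetry.get_obs();print(o)
y=o["ee_rot"][2];yt=np.array([[np.cos(y),np.sin(y)],[np.sin(y),-np.cos(y)]])
print(yt@(np.array([.4845,.1065])-o["tool_pos"][:2])/.05)
E
```

```text
{'time': 1.6, 'joint_positions': array([ 1.41576914e-01, -3.89168886e-02,  1.58936556e+00, -9.51205994e-04,
        1.59130926e+00, -1.39642407e+00]), 'qvel': array([ 0.05729594, -0.02343563,  0.02394688,  0.04492859,  0.02257729,
        0.03782515]), 'joint_torque': array([ -1.10623788, -27.78693259, -30.19163847,  -0.25877098,
        -0.06939559,  -0.22519399]), 'tool_pos': array([0.47143984, 0.1242211 , 0.359315  ]), 'ee_rot': array([-3.14062739e+00,  2.22247464e-06,  3.10877788e+00]), 'wrist_force': array([-0.54123008, -0.10617136, -0.1752145 ]), 'wrist_torque': array([0.0603665 , 0.00219015, 0.04089383]), 'finger_force': 0.0, 'width': 0.0007466149818149961}
[-0.2726907  -0.34566141]
```

View pics/p1.png

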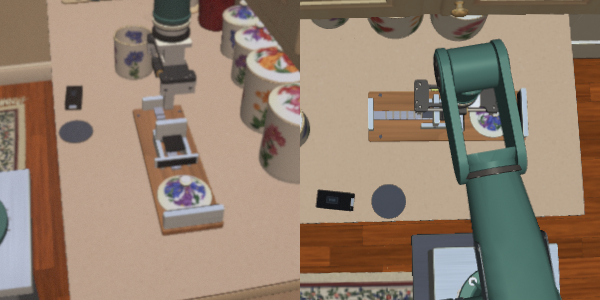

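The arm is above the clamp with the fingers shut; nothing has been disturbed. The pad is still visible at (172,143) in the left crop. Next I'll centre over the pad and descend to just above it.

Emit:
apply_moves:
  moves:
    - [[-0.27,-0.35,0.1,0,1],[-0.27,-0.35,0.5,0,1],[-0.27,-0.35,0.9,0,1],[-0.27,-0.35,1.2,0,1],[-0.27,-0.35,1.4,0,1],[-0.27,-0.35,1.4,0,1]]

```text
time: 2.35
tool_pos: [0.4827, 0.1091, 0.289]
ee_rot: [-3.142, -0.001, 3.114]
wrist_force: [0.9, -0.6, 0.5]
width: 0.0005
finger_force: 0.0
```

```bash
python3 - <<'E'
from h import *
s=snapshot("side");o=telemetry.get_obs();print(o["tool_pos"],o["ee_rot"],o["wrist_force"])
tip=o["tool_pos"]-[0,0,robot.tcp_to_tips];print(tip,proj(s,[tip]))
im=s["image"][230:380,300:450,::-1];cv2.imwrite("pics/p2.png",cv2.resize(im,None,fx=4,fy=4,interpolation=2))
E
```

```text
[0.48294754 0.10902963 0.28977859] [ 3.14141625e+00 -4.12209610e-06  3.11385406e+00] [-0.93700687  0.33190066  0.76392908]
[0.48294754 0.10902963 0.09057859] [[373.04512695 286.99040308]]
```

View pics/p2.png

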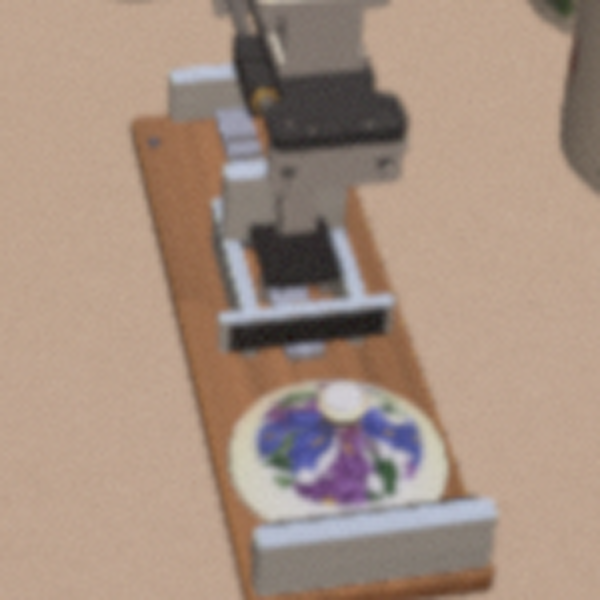

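The shut fingertips stand over the pad, clear of the push face. Now I'll press.

Emit:
apply_moves:
  moves:
    - [[0,0,0.25,0,1],[0,0,0.4,0,1],[0,0,0.48,0,1],[0,0,0.56,0,1],[0,0,0.56,0,1],[0,0,0.56,0,1]]

```text
time: 3.15
tool_pos: [0.483, 0.1086, 0.2626]
ee_rot: [-3.141, 0.0, 3.113]
wrist_force: [-1.2, -1.1, 5.2]
width: 0.0005
finger_force: 2.7
```

Emit:
apply_moves:
  moves:
    - [[0,0,0.04,0,1],[0,0.15,0.04,0,1],[0,0.25,0.04,0,1],[0,0.35,0.04,0,1],[0,0.45,0.04,0,1],[0,0.55,0.04,0,1],[0,0.65,0.04,0,1],[0,0.75,0.04,0,1],[0,0.85,0.04,0,1],[0,1.0,0.04,0,1]]

```text
time: 4.4
tool_pos: [0.4842, 0.1583, 0.2605]
ee_rot: [-3.14, -0.001, 3.113]
wrist_force: [-2.5, -2.0, 6.2]
width: 0.0002
finger_force: 3.1
```

```bash
python3 - <<'E'
from h import *
s=snapshot("side");o=telemetry.get_obs();print(o["tool_pos"],o["ee_rot"],o["wrist_force"])
im=s["image"][220:370,300:450,::-1];cv2.imwrite("pics/p3.png",cv2.resize(im,None,fx=4,fy=4,interpolation=2))
E
```

```text
[0.48418916 0.15917919 0.26055363] [-3.14126432e+00 -6.99355154e-04  3.11369789e+00] [-2.99679233 -1.88607792  6.18032574]
```

View pics/p3.png

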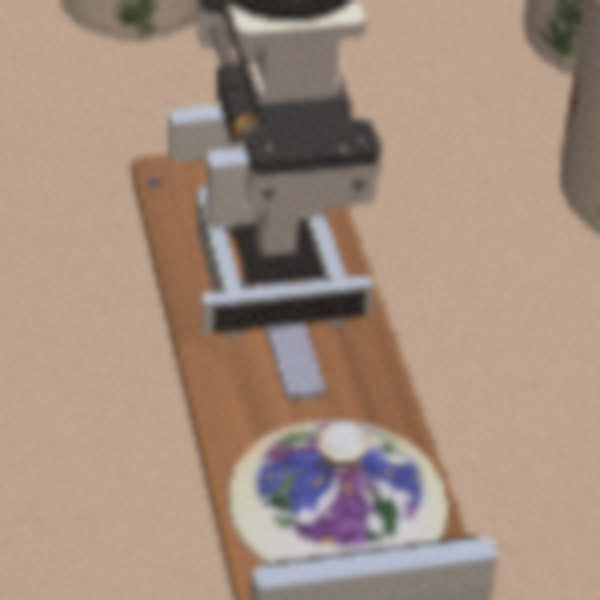

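The jaw is sliding freely, about 35 mm so far, with the pad held down; the lid hasn't moved. I'll continue.

Emit:
apply_moves:
  moves:
    - [[0,0.15,0,0,1],[0,0.35,0,0,1],[0,0.55,0,0,1],[0,0.75,0,0,1],[0,0.95,0,0,1],[0,1.15,0,0,1],[0,1.3,0,0,1],[0,1.45,0,0,1],[0,1.55,0,0,1],[0,1.6,0,0,1]]

```text
time: 5.7
tool_pos: [0.4871, 0.238, 0.2609]
ee_rot: [-3.139, 0.002, 3.113]
wrist_force: [-0.9, -4.5, 6.1]
width: 0.0002
finger_force: 3.0
```

Emit:
apply_moves:
  moves:
    - [[0,0.05,0,0,1],[0,0.1,0,0,1],[0,0.14,0,0,1],[0,0.14,0,0,1]]

```text
time: 6.2
tool_pos: [0.4874, 0.2449, 0.261]
ee_rot: [-3.139, 0.002, 3.113]
wrist_force: [-1.6, -4.1, 6.2]
width: 0.0006
finger_force: 3.0
```

Not at the stop yet: the force is still about 4 N.

Emit:
apply_moves:
  moves:
    - [[0,0.06,0,0,1],[0,0.12,0,0,1],[0,0.12,0,0,1]]

```text
time: 6.58
tool_pos: [0.4877, 0.2478, 0.2611]
ee_rot: [-3.129, 0.001, 3.112]
wrist_force: [-2.2, -16.9, 9.4]
width: 0.0005
finger_force: 13.1
```

```bash
python3 - <<'E'
from h import *
s=snapshot("side");o=telemetry.get_obs();print(o["tool_pos"],o["ee_rot"],o["wrist_force"])
im=s["image"][210:360,300:450,::-1];cv2.imwrite("pics/p4.png",cv2.resize(im,None,fx=4,fy=4,interpolation=2))
E
```

```text
[0.48770355 0.24779605 0.26104791] [-3.12929020e+00  1.34330496e-03  3.11194187e+00] [ -1.29719013 -16.92872862   9.68651383]
```

View pics/p4.png

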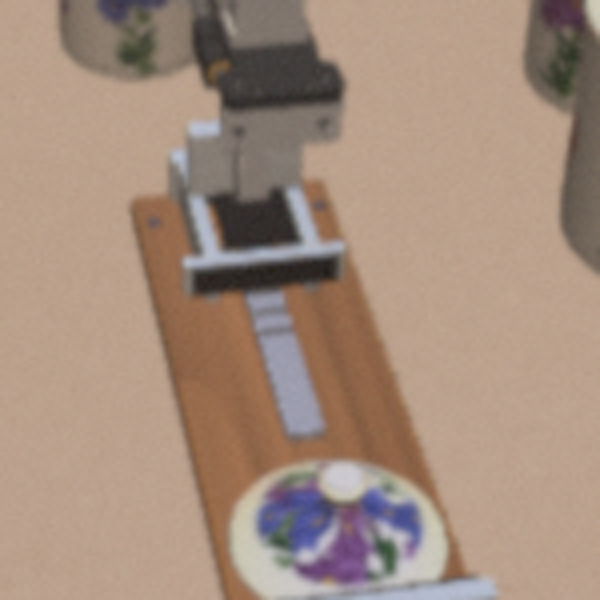

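The force rose to 17 N, so the jaw is at the end block. I'll relax the push slightly, then lift straight up.

Emit:
apply_moves:
  moves:
    - [[0,-0.04,0,0,1],[0,-0.04,-0.15,0,1],[0,-0.04,-0.35,0,1],[0,-0.1,-0.7,0,1],[0,-0.2,-1.2,0,1],[0,-0.2,-1.8,0,1],[0,-0.2,-2.2,0,1],[0,-0.2,-2.2,0,1]]

```text
time: 7.62
tool_pos: [0.487, 0.2421, 0.3725]
ee_rot: [3.139, 0.005, 3.114]
wrist_force: [1.0, 0.6, 0.1]
width: 0.0009
finger_force: 0.0
```

```bash
python3 - <<'E'
from h import *
s=snapshot("side");o=telemetry.get_obs();print(o["tool_pos"],o["wrist_force"],o["finger_force"])
im=s["image"][210:360,300:450,::-1];cv2.imwrite("pics/p5.png",cv2.resize(im,None,fx=4,fy=4,interpolation=2))
E
```

```text
[0.48678109 0.24195626 0.37073182] [-0.39833011 -0.4395526   0.43792812] 0.0
```

View pics/p5.png

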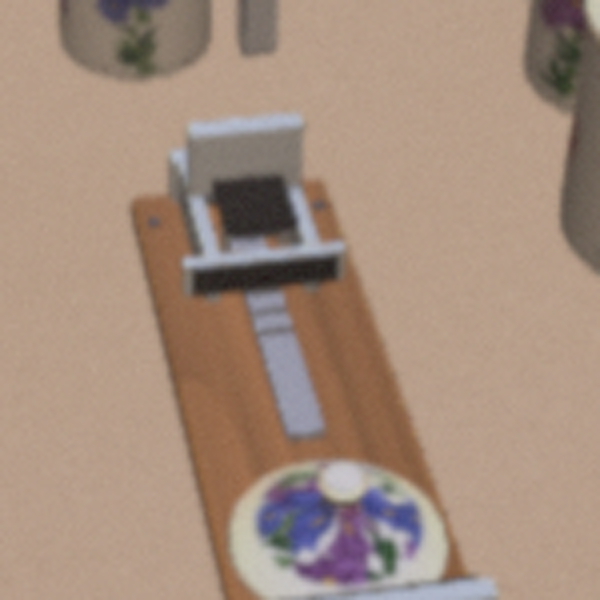

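The pad is up again, near (255,205) in the crop. The jaw sits at the end block, the lid hasn't moved and the hand is clear.

```bash
python3 -c "
from bench import ticket
print(ticket.close_job())"
```

```text
the job is handed in; nothing more can be done
None
```

The clamp is fully open: the jaw is at the end block, the release pad is back up, the lid hasn't moved, the hand is clear, and the job is handed in (no verdict was returned).

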